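# Rock the lid off a gel tank and rest it on the draining stand

### The job

The gel run is over and the leads are unplugged: take the lid off the gel tank and lay it, same way up, on the sloped wire draining stand so that it lies flat on the wires with a long edge down against the hooks, then let go. The lid sits tight on the tank's two electrode pins and the tank is not held down, so rock the lid gently side to side until it rises free, without lifting, tipping or dragging the tank. Carry the lid all the way, do not drop it, and leave the other things on the bench alone.

Things in the scene. Friction and masses are not known exactly. Their poses are not given: they have to be found in the camera images.
- tank_lid: Lid of the gel tank, 0.3 kg: grey plate 104 (x) x 130 (y) x 5 mm with a black connector housing in its middle. Origin: centre of the plate's underside; z up through the housing. The same turned half round. In the underside, at y = +20 and -20 mm, two bores 22 mm deep take the tank's pins with 1.2 mm play each way along y: it can be rocked about its x axis by 0.1 rad, more as it rises.
- lid_grip (a point): Point in the middle of the lid's black housing, 24 mm above the plate's underside, axes as the lid's. The housing is 36 mm (x) x 58 mm (y); its top lies 34 mm above the underside, two flat jack collars on it add 5 mm. Grip it across its two ribbed end faces, which face +y and -y, 58 mm apart.
- gel_tank: Clear open tank, 104 (x) x 130 (y) mm, rim 94 mm high, standing loose on rubber feet; with the white cooling core in it, about 1.8 kg. Origin: centre of its underside, z up. The core's grey deck carries the lid (6 mm gap between lid and rim) and two upright brass pins at y = +20 and -20 mm, 18 mm tall.
- tank_deck (a point): Middle of the tank's deck, 100 mm above the tank's origin, same axes; the lid's origin lies here when it is fully on. Springs on the pins grip the bores until the lid is about 14 mm up: about 15 N dry friction a pin. A straight pull on both takes 26 to 33 N and lifts the tank first; with one end lifted at a time, one pin slides and the other stays where it is.
- drain_stand: Draining stand of 6 mm steel wire, fixed, 146 mm wide (y), about 125 mm deep (x): five wires, 27 mm apart, slope up at 28 degrees from its front (-x, which looks to the right as the robot sees it) to its back, 93 mm high; at the lower end each is bent up square to the slope into a 16 mm hook. Origin: on the bench under its middle, z up.
- stand_rest (a point): Where the lid's origin lies when the lid is home on the stand: on the plane of the wires' tops, 52 mm up the slope from the hooks, 58 mm above the bench. x points up the slope, y along the hooks, z square out of the slope (28 degrees from vertical, leaning towards the stand's front).
- bench_timer: Small white bench timer, 50 x 46 x 11 mm, loose, lying near the robot; origin under its middle. Leave alone.
- slide_box: Flat box of cover slips, 78 x 32 x 10 mm, loose; origin under its middle. Leave alone.
- dropper_bottle: White plastic dropper bottle, 36 mm across, 78 mm tall, loose, standing; origin under its middle. Leave alone.
- sample_cup: Small clear cup, 44 mm across, 50 mm tall, loose, standing; origin under its middle. Leave alone.
- white_jar: White screw-cap jar, 60 mm across, 92 mm tall, loose, standing; origin under its middle. Leave alone.

How it is judged (in metres and radians):
On the way:
1. the lid has risen free of both pins, held in the gripper, with the tank still standing on the bench (z of tank_lid in the frame of tank_deck above 0.03 m and contact force between the fingers and tank_lid above 0.3 N and height (world z) of gel_tank below 0.006 m and angle between gel_tank's own z axis and vertical below 0.06 rad), for 0.2 s.
At the end, for the whole second after the job is handed in: The lid rests, housing up, flat on the sloping wires (0.1 rad, 7 mm), its lower long edge against the hooks or at most 12 mm up from them, centred within 25 mm and square within 0.15 rad; the tank stands upright on the bench within 30 mm of where it was; all is still (z of tank_lid in the frame of stand_rest between -0.007 and 0.007 m and x of tank_lid in the frame of stand_rest between -0.008 and 0.012 m and y of tank_lid in the frame of stand_rest between -0.025 and 0.025 m and angle between the z axis of tank_lid and the z axis of stand_rest, either way round below 0.1 rad and angle between tank_lid's own z axis and vertical below 0.85 rad and angle between the y axis of tank_lid and the y axis of stand_rest, either way round below 0.15 rad and contact force between tank_lid and drain_stand above 0.3 N and linear speed of each of tank_lid, gel_tank below 0.02 m/s and height (world z) of gel_tank below 0.006 m and angle between gel_tank's own z axis and vertical below 0.06 rad and distance of gel_tank from where it was at the start of the episode below 0.03 m); the robot touches nothing.
It fails at once if the tank is lifted off the bench (8 mm), tipped (0.15 rad) or dragged (40 mm) (height (world z) of gel_tank above 0.008 m or angle between gel_tank's own z axis and vertical above 0.15 rad or distance of gel_tank from where it was at the start of the episode above 0.04 m).
It fails at once if the lid is dropped or thrown (faster than 0.5 m/s with no finger on it) (linear speed of tank_lid above 0.5 m/s and contact force between the fingers and tank_lid below 0.05 N).
It fails at once if a bystander is moved by more than 30 mm (distance of any of bench_timer, slide_box, dropper_bottle, sample_cup, white_jar from where it was at the start of the episode above 0.03 m).
It also fails if it takes over 64 s, if anything falls off the work surface, if the arm or the gripper's body presses on something with over 40 N, if the wrist force passes 120 N, or if a joint passes its speed limit or range.

### The arm

A 6-joint arm with a two-finger parallel gripper is mounted at the origin on a cart in front of the work surface, level with it; the furniture and walls round the work are solid. World frame = base frame: x ahead of the robot, y to its left, z up, the work surface at z = 0. Lengths are in m, angles in degrees, forces in N, time in s.
With the tool pointing down it reaches from about 0.35 to 0.95 m from the base axis. Payload 17.4 kg.
Tool frame: the origin (TCP) lies on the centre line of the jaws, within the pads' length; the fingertips stand 11 mm ahead of it and the grasp point (between the pads) lies 8 mm behind it (ctrl.tcp_to_tips is the distance from the TCP to the fingertips, in m); z points along the fingers, y is the line along which they close (so a half turn about z gives the same grasp; the last joint's range is limited). The gripper opens to 93 mm and grips with 3 to 60 N. Pads are 15 mm wide; open, the fingers measure 128 mm over their backs; the gripper's body (75 mm by 188 mm) begins 65 mm behind the grasp point.
Start: joints at [60.86, 6.646, 82.598, -0, 90.757, -2.166], TCP at [0.306, 0.602, 0.23] pointing down, gripper open.
Joint ranges: [-162.19, 162.19], [-47.58, 125.68], [4.15, 143.07], [-65.23, 245.23], [0.69, 171.88], [-170.13, 170.13]. Speed limits (degrees/s): [108.29, 108.29, 127.2, 180, 180, 180].

### API

Orientations are given as a 3x3 rotation matrix whose columns are the frame's x, y, z axes.
In Python, from cell import ctrl gives the robot as it stands.
- The arm moves only by the tool inch_along, called as name(argument=value, ...), one argument or row to a line, values as JSON. Schema: {"type":"object","properties":{"steps":{"type":"array","items":{"type":"number"},"minItems":6,"maxItems":60},"aperture":{"type":"number"},"squeeze":{"type":"number"},"only":{"type":"string"},"quiet":{"type":"boolean"},"lines":{"type":"string"}},"required":["steps"],"additionalProperties":false}. steps is one flat list of numbers that holds 1 to 10 rows one after another, with no inner brackets; each row has 6 numbers: dx, dy, dz in mm, then a rotation vector rx, ry, rz in units of 2 degrees; each row is the pose to reach, as a shift and turn from the pose commanded when the call began, along the tool's axes at that moment; what a row does not reach only later rows make up. A row lasts 1/8 s, in which the tool goes at most 0.0625 m and 10.7 degrees, less where a joint would pass 70% of its speed; a pose out of reach is approached as far as the arm can. aperture is the opening from 0.0 (shut) to 1.0 (fully open), set as the call begins (left out keeps the last). The fingers move at their own pace and stop on an object; squeeze is the grip in N (left out, the last holds). Time passes only in rows, so rows that do not move let the fingers close. The tool returns the time, the measured TCP pose, the force, the opening and the grip force at its end. only (a regular expression) keeps the lines of the reply that match it, lines (a string "A,B") keeps lines A to B, and quiet returns only ok. Input that does not fit is refused with a message, and nothing moves.
- ctrl.state(): the state, without advancing time (a new reading comes with each control period).
- ctrl.snapshot(name): name is "scene" or "top"; returns a dict with "pixels" (384x512x3 uint8, red, green, blue), "z_map" (384x512 float32, m along the optical axis (not along the pixel's ray), 0 where there is no reading), "fx", "fy", "cx", "cy" (pixels), "R" (3x3) and "t" (3): a world point X has camera coordinates R X + t. Camera axes: x right, y down, z forward; pixel columns grow to the right and rows downward; lengths in m; the calibration is good to about 2 mm. A picture is of the moment at which its call begins.
- ctrl.sign_off(): hands the job in; it is judged then, once.
The state is a dict: "clock": time; "joints": joint angles; "qvel": joint speeds; "effort": joint torques, N m; "tool_pos": TCP position; "tool_rot": TCP orientation; "contact_force": force on the tool from outside, world axes, zero at the start; "ft_torque": the same for the moment, N m; "width": opening from 0.0 (shut) to 1.0 (fully open); "finger_force": force on a finger pad.
Only numpy, scipy, OpenCV 4.12 (cv2) and the standard library are available. Lean on these libraries where they do the work, as an engineer would, in place of code of your own. Each camera call takes 0.05 s, during which the arm holds its last target. There are 200 camera calls.

## Working session

There is one attempt and no reset: what is moved stays moved. The work goes in short steps, Python scripts to look and compute and a tool call to move; the robot and the scene stay as the last step left them, time stands still between calls to the robot, and variables do not carry over. Pictures are saved under pics/ and viewed, at most 10 in all, crops included, and the job is handed in when it is done.

```bash
ls; mkdir -p pics
```

Run:
```python
from cell import ctrl
import cv2,numpy as np
for n in("scene","top"):
    s=ctrl.snapshot(n); cv2.imwrite(f"pics/{n}0.png",s["pixels"][:,:,::-1]); np.savez(f"pics/{n}0.npz",**s)
    print(n,s["t"],s["R"].round(3).tolist(),s["fx"])
print(ctrl.state())
```

```text
cell.py
pics
scene [0.29728718 0.44322415 0.57306127] [[-0.651, -0.759, 0.016], [-0.565, 0.47, -0.678], [0.507, -0.45, -0.735]] 412.08044612165094
top [-0.12787718  0.58952505  0.89503856] [[-0.005, -1.0, 0.006], [-0.995, 0.004, -0.101], [0.101, -0.006, -0.995]] 394.7193413126383
{'clock': 0.1, 'joints': array([ 6.08601192e+01,  6.67280904e+00,  8.26299158e+01,  7.82162218e-04,
        9.07566697e+01, -2.16510226e+00]), 'qvel': array([-0.04120578, -0.14105016, -0.16891074, -0.05257849, -0.00310553,
        0.02770475]), 'effort': array([ 2.00378410e-03, -7.22886801e+01, -6.23870659e+01,  7.82100088e-02,
        2.26438983e-02, -7.21216247e-05]), 'tool_pos': array([0.30609891, 0.60142716, 0.22898384]), 'tool_rot': array([[-8.91206348e-01,  4.53597816e-01, -5.16702546e-04],
       [ 4.53598107e-01,  8.91205896e-01, -8.98780327e-04],
       [ 5.28035628e-05, -1.03537403e-03, -9.99999463e-01]]), 'contact_force': array([ 0.12442369, -0.26486888,  0.34430895]), 'ft_torque': array([ 0.02425233, -0.00838355,  0.03502052]), 'finger_force': 0.0, 'width': 1.0021724644643173}
```

View pics/top0.png

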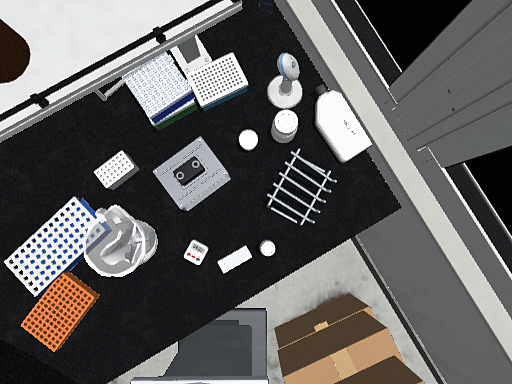

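View pics/scene0.png

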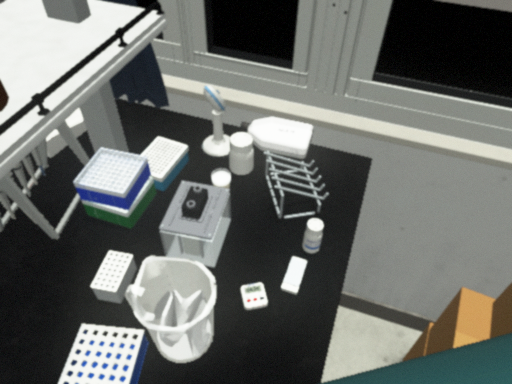

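The top view shows the tank lid at about (192,173) with its housing at (189,169), and the stand at about (302,187), with its free wire ends or hooks along both sides. The jar and cup (285,125 / 248,140) stand between and behind them. Next I measure with the depth map.

Create h.py:
```python
import numpy as np,cv2
def cloud(s):
    z=s["z_map"];v,u=np.mgrid[:z.shape[0],:z.shape[1]]
    c=np.stack([(u-s["cx"])*z/s["fx"],(v-s["cy"])*z/s["fy"],z],-1)
    P=(c-s["t"])@s["R"]; P[z<=0]=np.nan; return P
```

Run:
```python
from h import *
s=np.load("pics/top0.npz");P=cloud(s)
def box(u0,u1,v0,v1,a,b):
    Q=P[v0:v1,u0:u1].reshape(-1,3);return Q[(Q[:,2]>a)&(Q[:,2]<b)]
for nm,a,b in(("plate",.095,.115),("housing",.125,.15)):
    Q=box(150,235,132,215,a,b);r=cv2.minAreaRect((Q[:,:2]*1000).astype(np.float32));print(nm,len(Q),np.median(Q,0),r,cv2.boxPoints(r).round().tolist())
Q=box(262,342,145,228,.012,.13);print("stand",len(Q),np.nanmax(Q[:,2]));
r=cv2.minAreaRect((Q[:,:2]*1000).astype(np.float32));print(r,cv2.boxPoints(r).round().tolist())
A=np.c_[Q[:,:2],np.ones(len(Q))];
w=np.ones(len(Q),bool)
for i in range(15):
    c=np.linalg.lstsq(A[w],Q[w,2],rcond=None)[0];e=Q[:,2]-A@c;w=abs(e)<max(.005,.02-.002*i)
print(c,w.sum(),"slope",np.degrees(np.arctan(np.hypot(*c[:2]))),"dir",np.degrees(np.arctan2(c[1],c[0])))
d=c[:2]/np.hypot(*c[:2]);t=Q[:,:2]@d;y=Q[:,:2]@[-d[1],d[0]]
print("t",np.percentile(t,[0,2,50,98,100]),"y",np.percentile(y,[0,2,50,98,100]))
for lo in np.arange(t.min(),t.max(),.01):
    m=(t>=lo)&(t<lo+.01);print(round(lo,3),m.sum(),Q[m,2].min().round(3),Q[m,2].max().round(3),np.median(Q[m,2]).round(3),(y[m].min()).round(3),y[m].max().round(3))
for nm,(u,v) in dict(timer=(196,252),bottle=(267,247),cup=(249,140),jar=(285,120),whitebottle=(343,130),box=(235,259),stick=(288,65)).items(): print(nm,P[v,u].round(3))
im=cv2.resize(cv2.cvtColor(s["pixels"][130:240,140:350],cv2.COLOR_RGB2BGR),None,fx=3.8,fy=3.8,interpolation=cv2.INTER_CUBIC);cv2.imwrite("pics/crop1.png",im)
```

```text
plate 2335 [0.61695018 0.00650515 0.10489444] ((619.9544677734375, 9.249732971191406), (104.29248046875, 129.89517211914062), 36.513954162597656) [[539.0, 30.0], [617.0, -74.0], [701.0, -12.0], [623.0, 92.0]]
housing 487 [0.61954233 0.00876055 0.13379764] ((619.656494140625, 9.17612075805664), (36.515281677246094, 59.01313400268555), 37.117610931396484) [[587.0, 22.0], [623.0, -25.0], [652.0, -3.0], [616.0, 44.0]]
stand 1100 0.09524326888057864
((616.8206787109375, -254.37850952148438), (125.14038848876953, 210.85594177246094), 60.34956359863281) [[494.0, -257.0], [677.0, -361.0], [739.0, -252.0], [556.0, -148.0]]
[0.25476437 0.46770445 0.02155865] 764 slope 28.03932798988161 dir 61.422326541486136
t [0.00917318 0.01338549 0.06438685 0.13114981 0.13551146] y [-0.76815592 -0.75968529 -0.63280245 -0.5665344  -0.55866831]
0.009 61 0.018 0.049 0.044 -0.74 -0.574
0.019 73 0.013 0.04 0.035 -0.751 -0.574
0.029 226 0.012 0.045 0.034 -0.768 -0.559
0.039 91 0.013 0.05 0.043 -0.766 -0.574
0.049 70 0.013 0.055 0.05 -0.761 -0.574
0.059 55 0.051 0.061 0.056 -0.687 -0.574
0.069 56 0.056 0.066 0.061 -0.687 -0.574
0.079 56 0.061 0.072 0.067 -0.688 -0.574
0.089 58 0.066 0.077 0.072 -0.688 -0.575
0.099 61 0.072 0.082 0.077 -0.689 -0.575
0.109 83 0.076 0.089 0.082 -0.7 -0.575
0.119 175 0.033 0.094 0.081 -0.703 -0.559
0.129 35 0.088 0.095 0.092 -0.688 -0.575
timer [0.443 0.008 0.01 ]
bottle [ 0.457 -0.157  0.077]
cup [ 0.704 -0.118  0.043]
jar [ 0.738 -0.199  0.092]
whitebottle [ 0.727 -0.339  0.042]
box [ 0.426 -0.084  0.009]
stick [ 0.828 -0.199  0.177]
```

View pics/crop1.png

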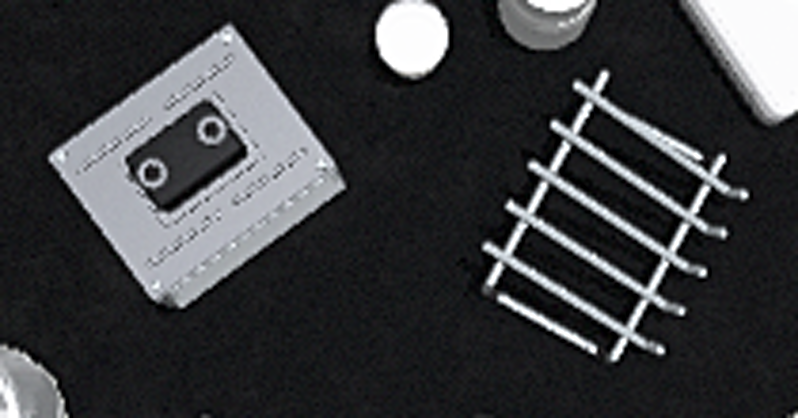

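The crop shows the lid's housing with its jack collars at crop (152,173) and (211,130). The stand's hooked ends are on the right, crop (745,195) to (660,350). The measurements fit the sizes given: plate 104x130, housing 36x59, slope 28.0°. That puts the lid at (0.620, 0.009), yaw 36.8°, and stand_rest at (0.586, -0.244, 0.058), yaw 61.4°.

Add to h.py:
```python
from scipy.spatial.transform import Rotation as Ro
def tool(yx,tilt,p):  # lid pose (x yaw deg, tilt deg about -y... ) -> tool R; tool y=-lid y, z=-lid z
    a=np.radians(yx);x=np.array([np.cos(a),np.sin(a),0]);y=np.array([-x[1],x[0],0]);b=np.radians(tilt)
    X=x*np.cos(b)+[0,0,np.sin(b)];Z=np.cross(X,y)
    return np.c_[X,-y,-Z],Z
def rel(R0,p0,R1,p1):
    return (R0.T@(np.asarray(p1)-p0)).round(4),Ro.from_matrix(R0.T@R1).as_rotvec(degrees=True).round(2)
```

Run:
```python
from h import *
from cell import ctrl
s=ctrl.state();R1,Z=tool(36.8,0,0)
print(rel(s["tool_rot"],s["tool_pos"],R1,[.6197,.0092,.23]))
P=cloud(np.load("pics/top0.npz")).reshape(-1,3);P=P[~np.isnan(P[:,0])]
m=(P[:,0]>.2)&(P[:,0]<.8)&(P[:,1]>-.35)&(P[:,1]<.75)&(P[:,2]>.14);Q=P[m]
for x in np.arange(.2,.8,.1):
  for y in np.arange(-.4,.8,.1):
    k=(abs(Q[:,0]-x-.05)<.05)&(abs(Q[:,1]-y-.05)<.05)
    if k.sum()>3: print(x.round(1),y.round(1),k.sum(),Q[k,2].max().round(3))
```

```text
(array([-0.5481, -0.3855, -0.0006]), array([-4.0000e-02,  6.0000e-02,  1.1623e+02]))
0.4 -0.0 136 0.155
0.4 0.1 289 0.154
0.4 0.2 199 0.153
0.5 0.1 329 0.154
0.5 0.2 9 0.151
0.6 -0.1 6 0.142
0.6 -0.0 8 0.142
0.6 0.1 858 0.405
0.6 0.2 1335 0.402
0.7 -0.1 315 0.402
0.7 -0.0 2566 0.405
0.7 0.1 4114 0.402
0.7 0.2 2441 0.45
```

Run:
```python
from h import *
for n in("top","scene"):
    P=cloud(np.load(f"pics/{n}0.npz")).reshape(-1,3);P=P[~np.isnan(P[:,0])]
    Q=P[(P[:,2]>.2)&(P[:,2]<.7)&(P[:,0]<1.2)&(P[:,0]>.2)]
    for y in np.arange(-.5,.9,.1):
        k=Q[abs(Q[:,1]-y-.05)<.05]
        if len(k)>3: i=k[:,0].argmin();print(n,y.round(1),len(k),"minx",k[i].round(3),"zrange",np.percentile(k[:,2],[0,50,100]).round(3))
```

```text
top -0.5 13987 minx [ 0.613 -0.494  0.379] zrange [0.2   0.385 0.536]
top -0.4 38 minx [ 0.775 -0.4    0.38 ] zrange [0.204 0.427 0.487]
top -0.2 71 minx [ 0.842 -0.1    0.351] zrange [0.348 0.362 0.378]
top -0.1 2050 minx [ 0.784 -0.     0.349] zrange [0.346 0.374 0.403]
top -0.0 4450 minx [0.727 0.1   0.348] zrange [0.346 0.374 0.405]
top 0.1 6944 minx [0.669 0.2   0.356] zrange [0.346 0.374 0.405]
top 0.2 4895 minx [0.632 0.265 0.348] zrange [0.346 0.375 0.45 ]
scene -0.5 6165 minx [ 0.61  -0.499  0.325] zrange [0.2   0.289 0.376]
scene -0.4 264 minx [ 0.765 -0.4    0.276] zrange [0.2   0.26  0.347]
scene -0.3 1872 minx [ 0.973 -0.287  0.231] zrange [0.2   0.256 0.313]
scene -0.2 284 minx [ 0.841 -0.101  0.353] zrange [0.2   0.314 0.389]
scene -0.1 2212 minx [ 0.783 -0.     0.371] zrange [0.308 0.374 0.402]
scene -0.0 5597 minx [0.725 0.099 0.357] zrange [0.2   0.375 0.417]
scene 0.1 6780 minx [0.668 0.2   0.354] zrange [0.345 0.375 0.404]
scene 0.2 2667 minx [0.625 0.275 0.35 ] zrange [0.346 0.375 0.41 ]
```

A shelf edge hangs at z≈0.35 beyond x = 0.78-0.57y, so I'll approach along an arc closer to the base.

The rows are not in the units I measure in: shifts go in mm and turns go in units of 2 degrees. I convert before sending: -0.377 m is -377, -0.32 m is -320, 88 degrees is 44.

inch_along(
  steps=[-30,-45,0,0,0,4,-60,-90,0,0,0,8.5,-90,-135,0,0,0,13,-115,-180,0,0,0,17.5,-144,-225,0,0,0,22,-180,-265,0,0,0,26.5,-220,-300,0,0,0,31,-265,-335,0,0,0,35.5,-310,-370,0,0,0,40,-320,-377,0,0,0,44],
  aperture=1.0,
)

```text
clock: 1.35
tool_pos: [0.4211, 0.1177, 0.2295]
tool_rot: [[0.43, 0.903, -0.0], [0.903, -0.43, -0.0], [-0.0, 0.0, -1.0]]
contact_force: [0.9, 0.7, 0.3]
width: 1.003
finger_force: 0.0
```

Run:
```python
from h import *
from cell import ctrl
s=ctrl.state();R1,Z=tool(36.8,0,0)
print(rel(s["tool_rot"],s["tool_pos"],R1,[.6197,.0092,.23]))
```

```text
(array([-0.0126,  0.226 , -0.0005]), array([1.000e-02, 2.000e-02, 2.774e+01]))
```

inch_along(
  steps=[-3,55,0,0,0,4,-6,110,0,0,0,8,-9,165,0,0,0,12,-12.6,210,0,0,0,13.85,-12.6,226,0,0,0,13.85,-12.6,226,30,0,0,13.85,-12.6,226,60,0,0,13.85,-12.6,226,60,0,0,13.85],
)

```text
clock: 2.35
tool_pos: [0.6186, 0.014, 0.1676]
tool_rot: [[0.795, 0.607, -0.004], [0.607, -0.795, 0.0], [-0.003, -0.002, -1.0]]
contact_force: [-0.3, -1.0, 0.3]
width: 1.001
finger_force: 0.0
```

Run:
```python
from h import *
from cell import ctrl
s=ctrl.state();R1,Z=tool(36.8,0,0)
print(s["joints"],rel(s["tool_rot"],s["tool_pos"],R1,[.6197,.0092,.12]))
c=ctrl.snapshot("scene")
cv2.imwrite("pics/ab.png",cv2.resize(c["pixels"][100:300,100:360,::-1],None,fx=3,fy=3))
```

```text
[-1.06907521e+00  1.14820313e+00  9.41455009e+01  5.47685687e-03
  8.49245514e+01  5.15446465e+01] (array([-0.0019,  0.0046,  0.0476]), array([-0.14,  0.17,  0.59]))
```

View pics/ab.png

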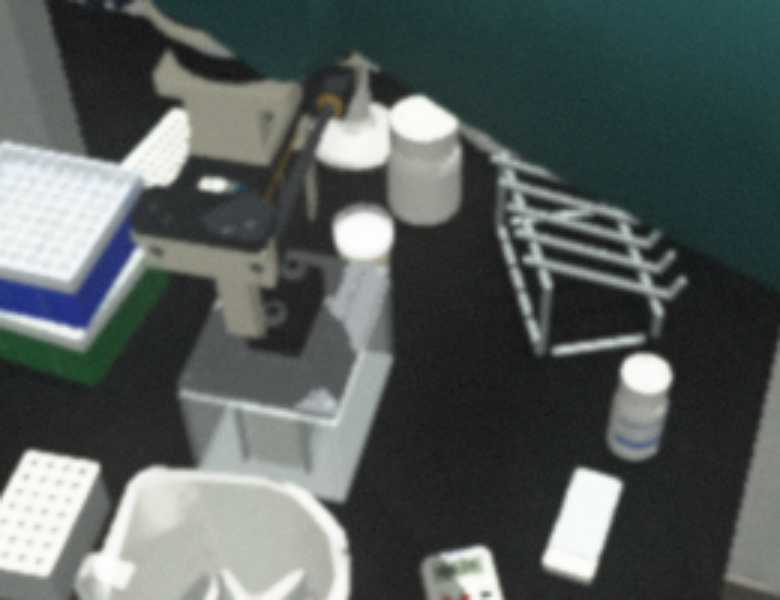

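The picture shows the fingers straddling the black housing (crop 265,310), still above the lid. I let the arm settle before the final approach.

inch_along(
  steps=[0,0,0,0,0,0,0,0,0,0,0,0,0,0,0,0,0,0],
)

```text
clock: 2.78
tool_pos: [0.6201, 0.0136, 0.1704]
tool_rot: [[0.795, 0.606, 0.001], [0.606, -0.795, -0.0], [0.001, 0.001, -1.0]]
contact_force: [-0.0, -0.1, 0.7]
width: 1.0
finger_force: 0.0
```

Run:
```python
from h import *
from cell import ctrl
s=ctrl.state();R1,Z=tool(36.8,0,0)
print(rel(s["tool_rot"],s["tool_pos"],R1,[.6197,.0092,.119]))
```

```text
(array([-0.003 ,  0.0033,  0.0514]), array([ 0.03, -0.04,  0.53]))
```

In the tool's units: 0.0505 m is 50.5, 0.0475 m is 47.5, 0.5 degrees is 0.25.

inch_along(
  steps=[-3,3.3,10,0,0,0.25,-3,3.3,25,0,0,0.25,-3,3.3,40,0,0,0.25,-3,3.3,47.5,0,0,0.25,-3,3.3,50.5,0,0,0.25,-3,3.3,50.5,0,0,0.25,-3,3.3,50.5,0,0,0.25],
)

```text
clock: 3.65
tool_pos: [0.6197, 0.0092, 0.1197]
tool_rot: [[0.8, 0.599, 0.001], [0.599, -0.8, -0.0], [0.001, 0.0, -1.0]]
contact_force: [-0.2, -0.3, 0.6]
width: 1.002
finger_force: 0.0
```

inch_along(
  steps=[0,0,0,0,0,0,0,0,0,0,0,0,0,0,0,0,0,0,0,0,0,0,0,0,0,0,0,0,0,0,0,0,0,0,0,0,0,0,0,0,0,0,0,0,0,0,0,0],
  aperture=0.5,
  squeeze=45,
)

```text
clock: 4.65
tool_pos: [0.6192, 0.0097, 0.1192]
tool_rot: [[0.8, 0.6, -0.001], [0.6, -0.8, 0.001], [-0.0, -0.001, -1.0]]
contact_force: [-3.7, 4.9, 1.1]
width: 0.621
finger_force: 45.0
```

```bash
python3 -c "
from cell import ctrl
s=ctrl.state();print(s['tool_pos'],s['ft_torque'])"
```

```text
[0.6192187  0.00966542 0.11915475] [0.51683206 0.67225337 0.01442978]
```

Grip confirmed: opening 0.621 = 57.8 mm. First rock is +5° and back, rising 3.5 mm, with the pivot at mid pin height.

In the tool's units: -0.0018 m is -1.8, -0.0014 m is -1.4, 5 degrees is 2.5.

inch_along(
  steps=[0,-0.7,0,0,0,0,0,-0.5,-0.4,0.5,0,0,0,-0.3,-0.7,1,0,0,0,-0.1,-1.1,1.5,0,0,0,0.1,-1.4,2,0,0,0,0.3,-1.8,2.5,0,0,0,0.3,-1.8,2.5,0,0],
)

```text
clock: 5.52
tool_pos: [0.6201, 0.0085, 0.1214]
tool_rot: [[0.801, 0.597, -0.052], [0.599, -0.798, 0.07], [0.001, -0.087, -0.996]]
contact_force: [2.2, -4.2, 5.6]
width: 0.62
finger_force: 45.0
```

```bash
python3 -c "
from cell import ctrl
s=ctrl.state();print(s['tool_pos'],s['ft_torque'],s['tool_rot'][2])"
```

```text
[0.62011897 0.0085093  0.12141696] [-1.22443658 -0.62452149  0.05830502] [ 5.26936903e-04 -8.70647458e-02 -9.96202516e-01]
```

inch_along(
  steps=[0,-0.3,-0.4,-0.6,0,0,0,-0.6,-0.8,-1.25,0,0,0,-0.9,-1.2,-1.85,0,0,0,-1.2,-1.6,-2.5,0,0,0,-1.5,-2,-3.1,0,0,0,-1.8,-2.4,-3.75,0,0,0,-2.1,-2.9,-4.35,0,0,0,-2.35,-3.3,-5,0,0,0,-2.35,-3.3,-5,0,0],
)

```text
clock: 6.65
tool_pos: [0.6179, 0.0107, 0.1237]
tool_rot: [[0.8, 0.598, 0.051], [0.6, -0.797, -0.07], [-0.001, 0.087, -0.996]]
contact_force: [1.8, 0.9, -18.0]
width: 0.618
finger_force: 45.0
```

```bash
python3 - <<'E'
from cell import ctrl
from h import *
s=ctrl.state();print(s['tool_pos'],s['ft_torque'],s['tool_rot'][2])
c=ctrl.snapshot("top");P=cloud(c)
cv2.imwrite("pics/r1.png",cv2.resize(c["pixels"][120:230,130:250,::-1],None,fx=4,fy=4))
E
```

```text
[0.61786275 0.01074227 0.12368954] [ 0.20326516  0.06776245 -0.00133577] [-0.00127347  0.08684234 -0.99622125]
```

In the tool's units: 0.0025 m is 2.5, -0.0024 m is -2.4, 10 degrees is 5.

inch_along(
  steps=[0,0.3,-0.2,0.6,0,0,0,0.6,-0.5,1.25,0,0,0,0.9,-0.8,1.85,0,0,0,1.2,-1.1,2.5,0,0,0,1.5,-1.4,3.1,0,0,0,1.8,-1.7,3.75,0,0,0,2.2,-2,4.35,0,0,0,2.5,-2.4,5,0,0,0,2.5,-2.4,5,0,0],
)

```text
clock: 7.82
tool_pos: [0.6199, 0.0087, 0.1272]
tool_rot: [[0.801, 0.597, -0.053], [0.599, -0.798, 0.071], [0.0, -0.088, -0.996]]
contact_force: [-2.6, 1.5, -16.0]
width: 0.621
finger_force: 45.0
```

```bash
python3 - <<'E'
from cell import ctrl
from h import *
s=ctrl.state();print(s['tool_pos'],s['ft_torque'],s['tool_rot'][2])
c=ctrl.snapshot("scene")
cv2.imwrite("pics/r2.png",cv2.resize(c["pixels"][150:280,140:260,::-1],None,fx=4,fy=4,interpolation=cv2.INTER_CUBIC))
E
```

```text
[0.61993579 0.00867324 0.12716493] [0.05336547 0.36911929 0.04084983] [ 8.37326116e-05 -8.80379883e-02 -9.96117114e-01]
```

View pics/r2.png

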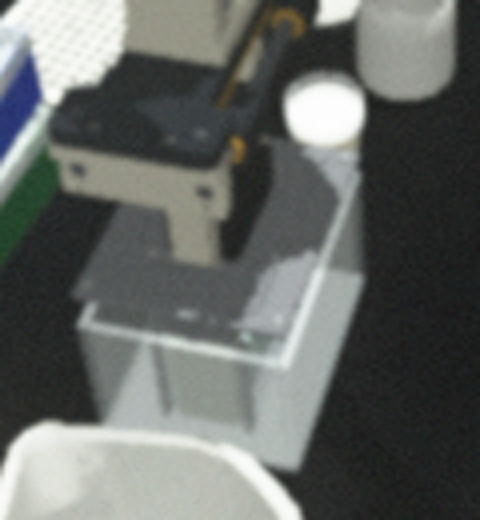

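The lid's left end (crop 85,295) has risen clear of the rim. The tank stands flat and the pull stays below its weight, so I keep rocking.

inch_along(
  steps=[0,-0.3,-0.3,-0.6,0,0,0,-0.7,-0.6,-1.25,0,0,0,-1,-0.9,-1.85,0,0,0,-1.4,-1.3,-2.5,0,0,0,-1.7,-1.7,-3.1,0,0,0,-2.1,-2.1,-3.75,0,0,0,-2.5,-2.5,-4.35,0,0,0,-2.8,-2.8,-5,0,0,0,-2.8,-2.8,-5,0,0],
)

```text
clock: 9.0
tool_pos: [0.6184, 0.0109, 0.1306]
tool_rot: [[0.8, 0.597, 0.053], [0.6, -0.797, -0.07], [0.0, 0.088, -0.996]]
contact_force: [-0.8, -0.8, -13.2]
width: 0.621
finger_force: 45.0
```

```bash
python3 - <<'E'
from cell import ctrl
s=ctrl.state();print(s['tool_pos'],s['ft_torque'],s['tool_rot'][2])
E
```

```text
[0.61835502 0.01088635 0.13057814] [-0.09646106  0.41504003  0.02390731] [ 3.71350466e-04  8.82106427e-02 -9.96101774e-01]
```

inch_along(
  steps=[0,0.4,-0.3,0.6,0,0,0,0.8,-0.6,1.25,0,0,0,1.2,-0.9,1.85,0,0,0,1.6,-1.3,2.5,0,0,0,2,-1.7,3.1,0,0,0,2.4,-2.1,3.75,0,0,0,2.8,-2.5,4.35,0,0,0,3.1,-2.8,5,0,0,0,3.1,-2.8,5,0,0],
)

```text
clock: 10.12
tool_pos: [0.6204, 0.0082, 0.1334]
tool_rot: [[0.801, 0.597, -0.052], [0.599, -0.798, 0.07], [0.0, -0.087, -0.996]]
contact_force: [-0.2, -2.1, -0.8]
width: 0.622
finger_force: 45.0
```

```bash
python3 - <<'E'
from cell import ctrl
s=ctrl.state();print(s['tool_pos'],s['ft_torque'],s['tool_rot'][2])
E
```

```text
[0.62040696 0.00816591 0.13337165] [-0.46954474  0.12736626 -0.01851896] [ 4.69286766e-04 -8.71604691e-02 -9.96194174e-01]
```

inch_along(
  steps=[0,-0.4,-0.3,-0.6,0,0,0,-0.8,-0.6,-1.25,0,0,0,-1.2,-1,-1.85,0,0,0,-1.6,-1.4,-2.5,0,0,0,-2,-1.8,-3.1,0,0,0,-2.4,-2.2,-3.75,0,0,0,-2.8,-2.6,-4.35,0,0,0,-3.2,-3,-5,0,0,0,-3.2,-3,-5,0,0],
)

```text
clock: 11.25
tool_pos: [0.6181, 0.0111, 0.1365]
tool_rot: [[0.8, 0.597, 0.053], [0.6, -0.797, -0.07], [0.0, 0.088, -0.996]]
contact_force: [0.0, 1.3, -2.6]
width: 0.619
finger_force: 45.0
```

```bash
python3 - <<'E'
from cell import ctrl
s=ctrl.state();print(s['tool_pos'],s['ft_torque'],s['tool_rot'][2])
E
```

```text
[0.61814639 0.01107635 0.13648539] [-0.02872195  0.14259099  0.01020117] [ 7.11033188e-05  8.76486807e-02 -9.96151446e-01]
```

The force has dropped to the lid's own weight, so the springs have let go. I level the lid and lift it straight up.

In the tool's units: -0.08 m is -80, -0.07 m is -70, 5 degrees is 2.5.

inch_along(
  steps=[0,0.7,-1,0.75,0,0,0,1.4,-2,1.5,0,0,0,2,-4,2.5,0,0,0,2.1,-8,2.5,0,0,0,2.8,-16,2.5,0,0,0,4.1,-30,2.5,0,0,0,5.8,-50,2.5,0,0,0,7.5,-70,2.5,0,0,0,8.5,-80,2.5,0,0,0,8.5,-80,2.5,0,0],
)

```text
clock: 12.5
tool_pos: [0.6194, 0.0096, 0.2178]
tool_rot: [[0.8, 0.599, 0.001], [0.599, -0.8, -0.0], [0.001, 0.001, -1.0]]
contact_force: [0.5, -0.4, -3.5]
width: 0.622
finger_force: 45.0
```

```bash
python3 - <<'E'
from cell import ctrl
from h import *
s=ctrl.state();print(s['tool_pos'],s['joints'].round(1))
R1,Z=tool(61.4,28,0); rest=np.array([.5859,-.2438,.058])
for up in(.10,.04): print(rel(s["tool_rot"],s["tool_pos"],R1,rest+Z*(.0192+up)+[0,0,.0]))
c=ctrl.snapshot("scene");cv2.imwrite("pics/l.png",cv2.resize(c["pixels"][100:300,130:350,::-1],None,fx=3,fy=3))
E
```

```text
[0.61941836 0.00964229 0.21781727] [-1.5 -0.1 90.7 -0.  89.3 51.7]
(array([-0.2297,  0.206 ,  0.0545]), array([  6.06,  27.52, -24.06]))
(array([-0.2041,  0.1942,  0.1075]), array([  6.06,  27.52, -24.06]))
```

View pics/l.png

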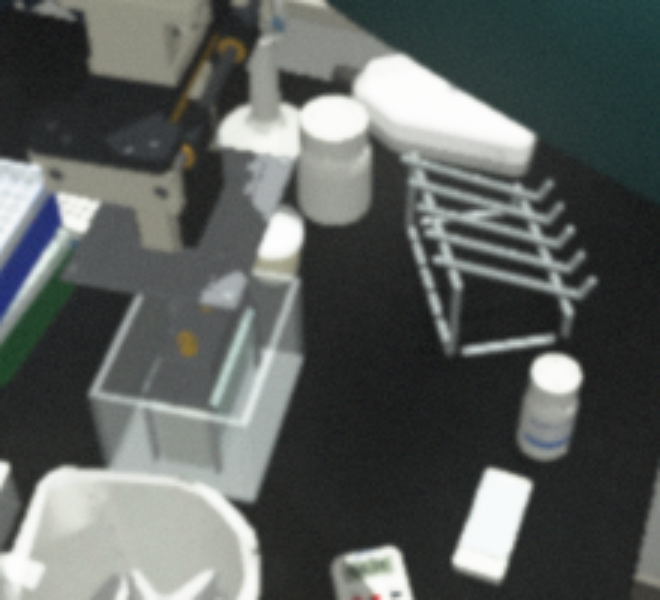

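The lid hangs free in the gripper. The tank stands in place with a brass pin bared at crop (187,343). Next I carry the lid over the stand and tilt it.

In the tool's units: -0.2297 m is -229.7, 0.206 m is 206, 5 degrees is 2.5.

inch_along(
  steps=[-10,10,0,0,0,0,-40,35,0,0.3,1.35,-1.2,-75,70,0,0.6,2.75,-2.4,-115,105,0,1.05,4.8,-4.2,-155,140,5,1.5,6.85,-6,-190,170,15,2,9.15,-8,-215,190,30,2.5,11.45,-10,-226,203,45,3.03,13.75,-12.05,-229.7,206,54.5,3.03,13.75,-12.05,-229.7,206,54.5,3.03,13.75,-12.05],
)

```text
clock: 13.8
tool_pos: [0.5582, -0.2931, 0.1613]
tool_rot: [[0.425, 0.877, 0.222], [0.775, -0.48, 0.412], [0.468, -0.003, -0.884]]
contact_force: [0.8, 0.8, -2.6]
width: 0.624
finger_force: 45.0
```

inch_along(
  steps=[0,0,0,0,0,0,0,0,0,0,0,0],
  quiet=true,
)

```text
ok
```

```bash
python3 - <<'E'
from cell import ctrl
from h import *
s=ctrl.state();print(s['tool_pos'],s['joints'].round(1),s["contact_force"])
R1,Z=tool(61.4,28,0); rest=np.array([.5859,-.2438,.058])
print(Z,rel(s["tool_rot"],s["tool_pos"],R1,rest+Z*.0192))
c=ctrl.snapshot("scene");cv2.imwrite("pics/s.png",cv2.resize(c["pixels"][80:280,180:400,::-1],None,fx=3,fy=3))
E
```

```text
[ 0.55919704 -0.29225163  0.16332509] [-42.1   5.2  93.5  27.1  88.5 -16. ] [ 0.0426165  -0.13917169 -3.23928886]
[-0.22473221 -0.41218804  0.88294759] (array([-0.0004,  0.0003,  0.0998]), array([-0.03,  0.1 ,  0.08]))
```

View pics/s.png

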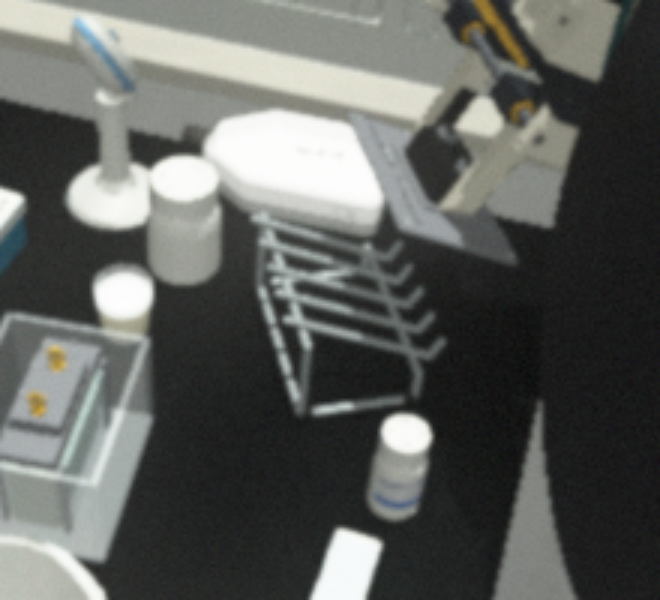

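The lid hovers over the wires with the same slope as the stand, and the tank (pins at crop 57,357 and 37,403) is undisturbed. I descend square to the slope, biased 5 mm uphill.

inch_along(
  steps=[3,0,10,0,0,0,5,0,30,0,0,0,5,0,50,0,0,0,5,0,70,0,0,0,5,0,82,0,0,0,5,0,90,0,0,0,5,0,94,0,0,0,5,0,94,0,0,0,5,0,94,0,0,0],
)

```text
clock: 15.22
tool_pos: [0.582, -0.2506, 0.0822]
tool_rot: [[0.423, 0.878, 0.224], [0.776, -0.478, 0.412], [0.469, -0.0, -0.883]]
contact_force: [0.4, -0.5, -3.0]
width: 0.619
finger_force: 45.0
```

Run:
```python
from cell import ctrl
from h import *
s=ctrl.state();R1,Z=tool(61.4,28,0); rest=np.array([.5859,-.2438,.058])
print(s["ft_torque"],rel(s["tool_rot"],s["tool_pos"],R1,rest+Z*.0192))
for n in("scene","top"):
    c=ctrl.snapshot(n);P=cloud(c).reshape(-1,3);Q=(P-rest)@np.c_[R1[:,0],-R1[:,1],-R1[:,2]]
    k=Q[(abs(Q[:,0])<.075)&(abs(Q[:,1])<.09)&(Q[:,2]>.004)&(Q[:,2]<.022)]
    k=k[~((abs(k[:,0])<.025)&(abs(k[:,1])<.07))]
    print(n,len(k),np.percentile(k,[1,50,99],axis=0).round(4).tolist())
    A=np.c_[k[:,:2],np.ones(len(k))];print(np.linalg.lstsq(A,k[:,2],rcond=None)[0])
    if n=="scene":cv2.imwrite("pics/d.png",cv2.resize(c["pixels"][100:260,230:400,::-1],None,fx=3.5,fy=3.5))
```

```text
[-0.527132    0.3060468   0.02970569] (array([-0.0044,  0.0001,  0.0059]), array([-0.02,  0.06,  0.01]))
scene 671 [[-0.0545, -0.0589, 0.0058], [0.0377, 0.0211, 0.0103], [0.057, 0.0665, 0.0145]]
[-0.00622965 -0.00201534  0.0104839 ]
top 850 [[-0.0509, -0.0638, 0.0069], [0.0398, 0.0008, 0.0109], [0.0568, 0.0631, 0.0152]]
[-0.00210982  0.00198037  0.01104752]
```

View pics/d.png

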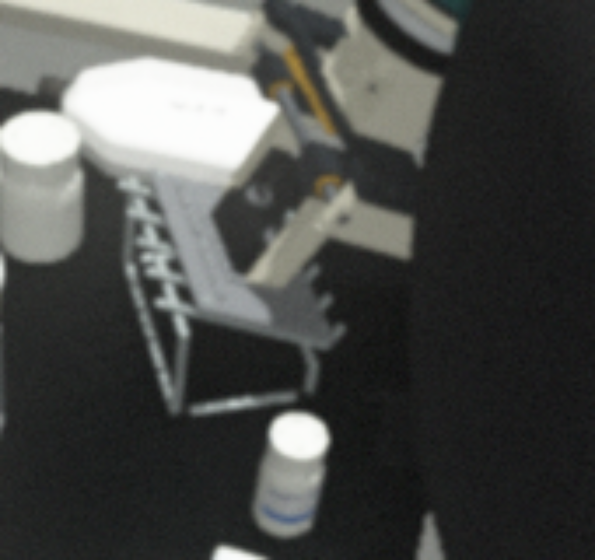

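The plate lies parallel to the wires, inside the hooks and centred, about 6 mm above them, and the depth fit agrees. I lower it to contact.

In the tool's units: 0.006 m is 6, 0.0055 m is 5.5.

inch_along(
  steps=[-1,0,1.5,0,0,0,-2,0,3,0,0,0,-2,0,4.5,0,0,0,-2,0,5.5,0,0,0,-2,0,6,0,0,0,-2,0,6,0,0,0],
)

```text
clock: 16.08
tool_pos: [0.5823, -0.2499, 0.0763]
tool_rot: [[0.423, 0.878, 0.224], [0.776, -0.478, 0.411], [0.468, -0.0, -0.884]]
contact_force: [-8.4, -3.3, 5.3]
width: 0.618
finger_force: 45.0
```

Run:
```python
from cell import ctrl
from h import *
s=ctrl.state();R1,Z=tool(61.4,28,0); rest=np.array([.5859,-.2438,.058])
print(s["contact_force"]@s["tool_rot"],rel(s["tool_rot"],s["tool_pos"],R1,rest+Z*.0192))
```

```text
[-3.58761707 -5.81727493 -7.90639013] (array([-0.0023,  0.0002,  0.0003]), array([-0.03,  0.08,  0.02]))
```

Contact with the wires is felt (about 8 N). I ease off slightly, open and back straight off.

inch_along(
  steps=[0,0,-0.4,0,0,0,0,0,-0.4,0,0,0],
  quiet=true,
)

```text
ok
```

inch_along(
  steps=[0,0,0,0,0,0,0,0,0,0,0,0,0,0,0,0,0,0,0,0,0,0,0,0,0,0,0,0,0,0],
  aperture=0.85,
)

```text
clock: 16.95
tool_pos: [0.5823, -0.2495, 0.0758]
tool_rot: [[0.423, 0.878, 0.223], [0.776, -0.478, 0.412], [0.469, -0.001, -0.883]]
contact_force: [-1.1, -0.5, 0.1]
width: 0.85
finger_force: 0.0
```

inch_along(
  steps=[0,0,-5,0,0,0,0,0,-20,0,0,0,0,0,-40,0,0,0,0,0,-70,0,0,0,0,0,-100,0,0,0,0,0,-130,0,0,0,0,0,-130,0,0,0],
)

```text
clock: 17.82
tool_pos: [0.5533, -0.3048, 0.1938]
tool_rot: [[0.422, 0.878, 0.227], [0.776, -0.479, 0.409], [0.468, 0.003, -0.884]]
contact_force: [0.4, 0.2, -0.5]
width: 0.85
finger_force: 0.0
```

Run:
```python
from cell import ctrl
from h import *
R1,Z=tool(61.4,28,0); rest=np.array([.5859,-.2438,.058])
for n in("scene","top"):
    c=ctrl.snapshot(n);P=cloud(c).reshape(-1,3);Q=(P-rest)@np.c_[R1[:,0],-R1[:,1],-R1[:,2]]
    k=Q[(abs(Q[:,0])<.075)&(abs(Q[:,1])<.09)&(Q[:,2]>.0)&(Q[:,2]<.014)]
    k=k[~((abs(k[:,0])<.025)&(abs(k[:,1])<.05))]
    print(n,len(k),np.percentile(k,[1,50,99],axis=0).round(4).tolist())
    A=np.c_[k[:,:2],np.ones(len(k))];print(np.linalg.lstsq(A,k[:,2],rcond=None)[0])
    h=Q[(abs(Q[:,0])<.04)&(abs(Q[:,1])<.05)&(Q[:,2]>.031)&(Q[:,2]<.045)]
    if len(h)>20: print("housing",cv2.minAreaRect((h[:,:2]*1000).astype(np.float32)))
    if n=="scene":cv2.imwrite("pics/e.png",cv2.resize(c["pixels"][80:280,160:400,::-1],None,fx=3,fy=3))
    if n=="top":
        k=P[(P[:,2]>.09)&(P[:,2]<.105)&(abs(P[:,0]-.62)<.1)&(abs(P[:,1]-.01)<.1)]
        print("tank",len(k),cv2.minAreaRect((k[:,:2]*1000).astype(np.float32)))
```

```text
scene 807 [[-0.0553, -0.061, 0.0003], [0.0287, 0.0269, 0.0044], [0.0555, 0.0671, 0.0121]]
[-0.01827075 -0.01253882  0.00495894]
housing ((2.5248565673828125, 1.914052963256836), (57.808876037597656, 36.278831481933594), 89.26993560791016)
top 1407 [[-0.0528, -0.0646, 0.0006], [0.0255, 0.0011, 0.005], [0.0642, 0.0635, 0.01]]
[-0.00845417 -0.00578123  0.00514296]
housing ((2.4998130798339844, -0.19437408447265625), (37.43614959716797, 57.140342712402344), 0.033774878829717636)
tank 1077 ((619.8135986328125, 9.228080749511719), (104.76771545410156, 129.89183044433594), 36.49078369140625)
```

View pics/e.png

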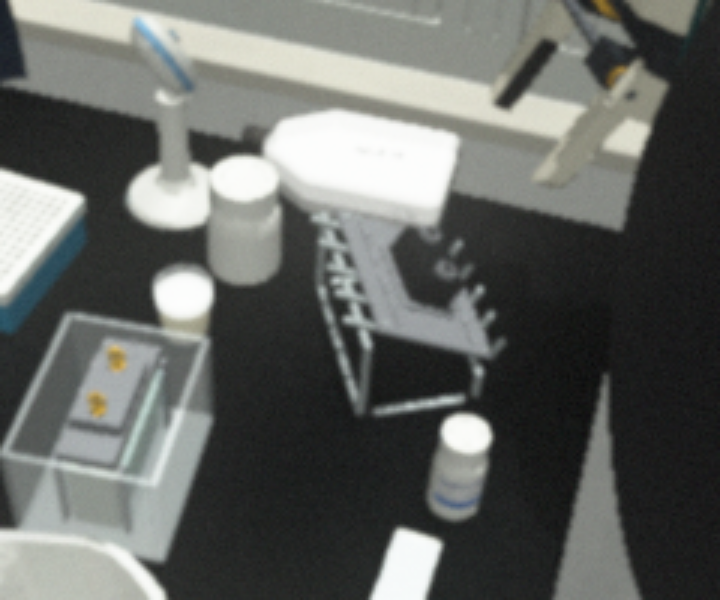

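The lid lies on the wires with its housing up (crop 430,270) and its lower edge just above the hooks (+2.5 mm, z fit 5 mm for the plate's top). The gripper is clear, and the tank is where it was, to within 1 mm. I hand in.

inch_along(
  steps=[0,0,0,0,0,0,0,0,0,0,0,0,0,0,0,0,0,0,0,0,0,0,0,0],
)

```text
clock: 18.42
tool_pos: [0.5533, -0.303, 0.1905]
tool_rot: [[0.423, 0.878, 0.223], [0.776, -0.478, 0.412], [0.469, -0.001, -0.883]]
contact_force: [0.8, 0.1, 0.3]
width: 0.85
finger_force: 0.0
```

```bash
python3 -c "
from cell import ctrl
print(ctrl.sign_off())"
```

```text
the job is handed in; nothing more can be done
None
```

The lid was rocked free and lies flat on the stand, about 2.5 mm up from the hooks; the tank stayed within 1 mm of its place, and I handed the job in at about 18 s (no verdict was returned).

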